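Work the five-button code lock on the shelf sample

TASK

Show a customer that the code opens the five-button lock mounted on the oak door sample: counting the buttons from the end farthest from the lever, press the second, then the fourth, then the third, each fully in with the fingertips, and only then push the lever down as far as it goes, its free end swinging away from the buttons, so that the latch bolt draws into the door edge. Finish while still holding the lever there. Press no other button, pick nothing up and leave the other goods on the shelf as they stand.

Things in the scene. Friction and masses are not known exactly. Their poses are not given: they have to be found in the camera images.
- lock: Five-button code lock on a piece of oak door lying face up, fixed to the shelf. Door piece 130 (x) x 300 (y) x 44 mm high, on it a dark plate 70 x 256 mm, face 62 mm above the shelf. Origin: centre of the underside. +z up; +y towards the button end, -y the lever end; +x the closing edge with the latch bolt. Buttons in a row along y at x +5 mm; lever spindle at x +5, y -90 mm.
- button1_top (a point): Top centre of button 1, farthest from the lever (x +5, y +110 mm in the lock's frame). All five buttons are alike: plain steel cylinders 15 mm across, 30 mm apart centre to centre, 8 mm proud of the plate when out (top 70 mm above the shelf), pressed straight down. The point moves with the button.
- button2_top (a point): Top of button 2, the second from the far end (x +5, y +80 mm in the lock's frame).
- button3_top (a point): Top of button 3, the middle one (x +5, y +50 mm in the lock's frame).
- button4_top (a point): Top of button 4, the fourth from the far end (x +5, y +20 mm in the lock's frame).
- button5_top (a point): Top of button 5, the one next to the lever (x +5, y -10 mm in the lock's frame).
- button1 (a joint): Travel of button 1: 0 out, 0.006 m fully in (then its top is 2 mm above the lock plate). Each button moves against about 3 N of friction, meets a firm stop when fully in, and stays in where it is left.
- button2 (a joint): Travel of button 2, as button 1.
- button3 (a joint): Travel of button 3, as button 1.
- button4 (a joint): Travel of button 4, as button 1.
- button5 (a joint): Travel of button 5, as button 1.
- lever_spindle (a point): Point on the lever's turning axis (vertical), at mid height of the lever bar, 104 mm above the shelf; fixed.
- lever_end (a point): Point on the lever bar's centre line 92 mm from the spindle axis (free end at 117 mm), 104 mm above the shelf; moves with the lever. The gold bar is 18 mm wide and 16 mm high (96 to 112 mm above the shelf), free underneath. At rest it points along the lock's -x, square to the row of buttons and out over the door piece's edge.
- lever (a joint): Angle of the lever: 0 at rest, grows as its free end swings towards the lock's -y (away from the buttons; anticlockwise seen from above), firm stop at 0.80 rad. A spring returns it: about 0.2 N m at rest, 0.52 N m at the stop (2 to 6 N at 92 mm).
- latch (a joint): How far the latch bolt is drawn in: 0 out, sticking 13 mm out of the +x edge at y = -90 mm; it follows the lever at 0.0172 m per rad and is 0.0138 m in, flush with the edge, at the lever's stop.
- crystal_knob: Bystander: cut-crystal cabinet knob on a gold foot, 37 mm across, 38 mm tall, standing on the shelf near the lock's buttons on the robot's side. Origin: centre of its underside.
- cabinet_catch: Bystander: black plastic push catch, about 30 x 90 x 14 mm, on the shelf by the latch edge of the door piece. Origin: centre of its underside.
- bar_pull: Bystander: steel bar pull 140 mm long, 36 mm tall, on its two feet beyond the button end of the door piece. Origin: centre of its underside.
- bolt_block: Bystander: silver barrel bolt with its keeper on a dark wood block 170 x 75 mm, 56 mm tall to the top of the bolt's knob. Origin: centre of its underside.
- bolt_knob (a point): Bystander: the little round knob of that barrel bolt, 48 mm above the shelf, which slides with the bolt.
- butt_hinge: Bystander: brass butt hinge lying open, 67 x 76 mm, 9 mm thick. Origin: centre of its underside.
- screwdriver: Bystander: wooden-handled screwdriver, 180 mm long, lying on the shelf.
- screw_dish: Bystander: white dish of screws, 100 mm across, 30 mm tall. Origin: centre of its underside.

How it is judged (in metres and radians):
On the way, in this order (a step that is already met when the one before it is completed fails the run):
1. the second button is fully in (value of joint button2 above 0.0045 m), for 0.1 s.
2. then the fourth button is fully in (value of joint button4 above 0.0045 m), for 0.1 s.
3. then the third button is fully in (value of joint button3 above 0.0045 m), for 0.1 s.
4. then the lever is pushed to its stop (value of joint lever above 0.68 rad), for 0.2 s.
At the end, for the whole second after the job is handed in: The fingers hold the lever at or near its stop (over 0.66 of 0.80 rad) pressing on it with more than 1 N, so the latch bolt is drawn in by more than 10.5 of 13.8 mm; buttons 2, 3 and 4 are in (over 4 of 6 mm) and 1 and 5 are out (under 2.5 mm) (value of joint lever above 0.66 rad and value of joint latch above 0.0105 m and contact force between the fingers and lock above 1 N and value of joint each of button2, button3, button4 above 0.004 m and value of joint each of button1, button5 below 0.0025 m); the arm keeps its last pose, push and grip.
It fails at once if a button that is not in the code is pressed (value of joint any of button1, button5 above 0.0025 m).
It fails at once if the fourth button is pressed before the second (value of joint button4 above 0.0025 m and value of joint button2 below 0.004 m).
It fails at once if the third button is pressed before the fourth (value of joint button3 above 0.0025 m and value of joint button4 below 0.004 m).
It fails at once if the lever is pushed before the code is in (value of joint lever above 0.2 rad and value of joint any of button2, button4, button3 below 0.004 m).
It fails at once if other goods are shifted by more than 20 mm, lifted or knocked over (distance of any of crystal_knob, cabinet_catch, bar_pull, bolt_block, bolt_knob, butt_hinge, screwdriver, screw_dish from where it was at the start of the episode above 0.02 m or angle between any of crystal_knob, bar_pull's own z axis and vertical above 0.5 rad).
It also fails if it takes over 48 s, if anything falls off the work surface, if the arm or the gripper's body presses on something with over 40 N, if the wrist force passes 120 N, or if a joint passes its speed limit or range.

ROBOT

A 6-joint arm with a two-finger parallel gripper is mounted at the origin on the work surface. World frame = base frame: x ahead of the robot, y to its left, z up, the work surface at z = 0. Lengths are in m, angles in degrees, forces in N, time in s.
With the tool pointing down it reaches from about 0.375 to 0.75 m from the base axis. Payload 9 kg.
Tool frame: the origin (TCP) lies at the very end of the fingers, on their centre line; the grasp point (between the pads) lies 19 mm behind it; z points along the fingers, y is the line along which they close (so a half turn about z gives the same grasp; the last joint's range is limited). The gripper opens to 85 mm and grips with 20 to 120 N. Pads are 22 mm wide; open, the fingers measure 114 mm over their backs; the gripper's body (76 mm by 85 mm) begins 54 mm behind the grasp point. The pads swing forward as they close: fully open they stand 13 mm farther back than shut.
Start: joints at [51.698, 5.964, 5.575, 89.605, 0, 77.527], TCP at [0.261, 0.54, 0.231] pointing down, gripper open.
Joint ranges: [-171.21, 171.21], [-48.23, 106.86], [-62.78, 66.21], [-105.2, 120.99], [-86.42, 89.51], [-180, 180]. Speed limits (degrees/s): [127.2, 127.2, 147.25, 180, 180, 180].

INTERFACE

Orientations are given as a 3x3 rotation matrix whose columns are the frame's x, y, z axes.
In Python, from plant import sense, imaging, arm gives the robot as it stands.
- The arm moves only by the tool arm_command, never from a script. Its argument "increments" is a list of rows, each a list of 3 entries, a list of its own where there are three numbers: the shift along the tool's x, y, z in units of 100 mm (1.0 is 100 mm), then the turn, a rotation vector about the tool's x, y, z in units of 0.1 rad (1.0 is 0.1 rad), then the closure, from 0 (fully open) to 1 (shut). In form: [[[tx, ty, tz], [ax, ay, az], claw], ...]. A call has 1 to 10 rows; each row shifts and turns the commanded pose from where the row before left it, along the tool's axes as they then stand; what a row does not reach is not made up. A row lasts 1/12 s, in which the tool goes at most 41.7 mm and 7.16 degrees, less where a joint would pass 70% of its speed; a pose out of reach is approached as far as the arm can. A call with a number of a shift or a turn outside -1 to 1 is refused whole. A call with a gripper value outside its range is refused whole. The fingers move at their own pace and stop on an object; "newtons" is the grip in N (left out, the last holds). Time passes only in rows, so rows that do not move let the fingers close. It gives the time, the measured TCP pose, the force, the opening and the grip force at its end, in the units of the state.
- sense(): the state, without advancing time (a new reading comes with each control period).
- imaging.grab_frame(name): name is "scene" or "top"; returns (picture, depth): 384x512x3 uint8, red, green, blue; 384x512 float32, m along the optical axis (not along the pixel's ray), 0 where there is no reading.
- imaging.calibration(name): a dict with "camera_matrix" (3x3 intrinsics, pixels), "extrinsics" (4x4, takes a point from world to camera coordinates). Camera axes: x right, y down, z forward; pixel columns grow to the right and rows downward; lengths in m; the calibration is good to about 2 mm. A picture is of the moment at which its call begins. calibration takes no time and is no camera call.
- arm.hand_in(): hands the job in; it is judged then, once.
Trained networks look in the newest picture that a camera, given by its name, has taken for a name from the list of things; names that differ only in an ending like _2 or _b are one class to them, and where a whole thing is asked for, a point or a joint stands for the part that bears it (a point fixed in the world has none). Each returns a list of dicts, best first, with "conf" (0 to 1); they miss things now and then, are a little off and sometimes report something else, mostly with a low value. They report only what shows in the picture. A call takes as long as a camera call.
- imaging.silhouettes(query, camera): "region" (384x512 bool, what is visible of it) and "centre" ([column, row] in pixels, amid what is visible of it).
The state is a dict: "time_s": time; "joint_pos": joint angles; "qd": joint speeds; "tau": joint torques, N m; "tool_pos": TCP position; "tool_rot": TCP orientation; "force": force on the tool from outside, world axes, zero at the start; "torque": the same for the moment, N m; "grip_width": finger opening in m; "grip_force": force on a finger pad.
Only numpy, scipy, OpenCV 4.12 (cv2) and the standard library are available. Lean on these libraries where they do the work, as an engineer would, in place of code of your own. Each camera call takes 0.05 s, during which the arm holds its last target. There are 200 camera calls.

## Working session

There is one attempt and no reset: what is moved stays moved. The work goes in short steps, Python scripts to look and compute and a tool call to move; the robot and the scene stay as the last step left them, time stands still between calls to the robot, and variables do not carry over. Pictures are saved under pics/ and viewed, at most 10 in all, crops included, and the job is handed in when it is done.

Besides the shell and the picture viewer there is one more tool, called as name(argument=value, ...), one argument or row to a line, values as JSON. arm_command: Moves the arm, as the interface text tells. Shifts and turns lie within -1 to 1; 1 stands for 100 mm of shift or 0.1 rad of turn. Its arguments: {"type":"object","properties":{"increments":{"type":"array"},"newtons":{"type":"number"}},"required":["increments"]}

```bash
mkdir -p pics; cat > h.py <<'E'
import numpy as np, cv2
from plant import sense, imaging, arm
def world(cam,d,uv):
    c=imaging.calibration(cam);K=np.array(c["camera_matrix"]);T=np.linalg.inv(np.array(c["extrinsics"]))
    uv=np.atleast_2d(uv).astype(float);z=np.array([d[int(round(v)),int(round(u))] for u,v in uv])
    p=np.c_[(uv[:,0]-K[0,2])/K[0,0]*z,(uv[:,1]-K[1,2])/K[1,1]*z,z]
    return p@T[:3,:3].T+T[:3,3]
E
python3 - <<'E'
from h import *
for n in ["scene","top"]:
    p,d=imaging.grab_frame(n);cv2.imwrite(f"pics/{n}0.png",cv2.resize(p[:,:,::-1],(800,600),interpolation=cv2.INTER_CUBIC));np.save(n+"0.npy",d)
    for q in ["lock","button1_top","button2_top","button3_top","button4_top","button5_top","lever_end","crystal_knob","cabinet_catch"]:
        for r in imaging.silhouettes(q,n)[:1]:
            print(n,q,round(r["conf"],2),np.round(r["centre"],1),r["region"].sum(),world(n,d,r["centre"]).round(4))
s=sense();print(s["time_s"],s["tool_rot"],s["tool_pos"])
E
```

```text
scene lock 0.82 [256.4 231.3] 4960 [[0.5994 0.1662 0.0615]]
scene button5_top 0.25 [375.9 259.7] 653 [[0.3402 0.3601 0.0092]]
scene lever_end 0.67 [256.7 183. ] 357 [[0.538  0.0484 0.1068]]
scene crystal_knob 0.71 [293.3 282.5] 324 [[0.5799 0.3287 0.0336]]
scene cabinet_catch 0.7 [256.2 231.3] 4925 [[0.5999 0.1659 0.0615]]
top lock 0.83 [226.4 174.7] 3937 [[0.5646 0.1313 0.0607]]
top button2_top 0.66 [392.3 217.9] 704 [[ 0.4272 -0.3943  0.0163]]
top lever_end 0.7 [256.3 184.5] 257 [[0.5223 0.0384 0.1106]]
top crystal_knob 0.64 [195.9 209.9] 88 [[0.4582 0.2291 0.0347]]
top cabinet_catch 0.6 [227.5 141.5] 132 [[0.686  0.1309 0.0197]]
1.0 [[-9.00095665e-01  4.35692313e-01  5.84487944e-05]
 [ 4.35692315e-01  9.00095664e-01  4.55126014e-05]
 [-3.27800159e-05  6.64313857e-05 -9.99999997e-01]] [0.2614259  0.54008346 0.23132453]
```

View pics/top0.png

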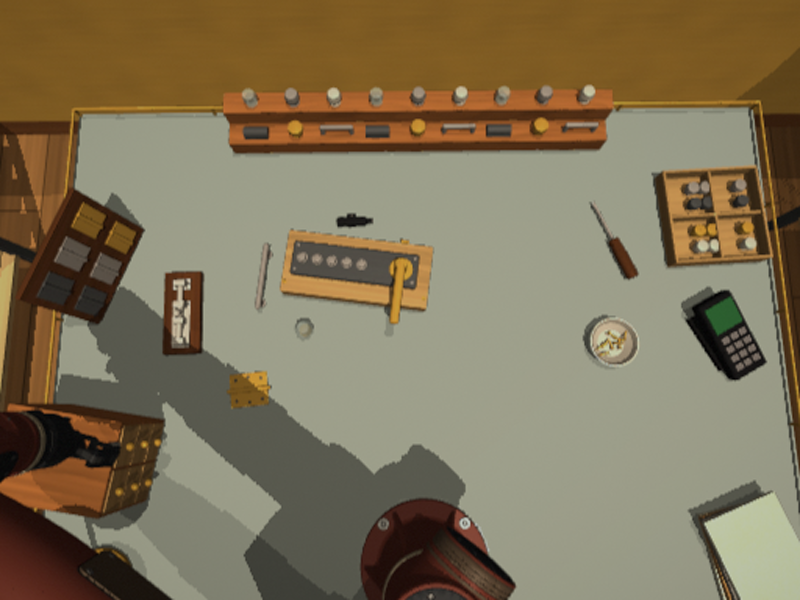

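View pics/scene0.png

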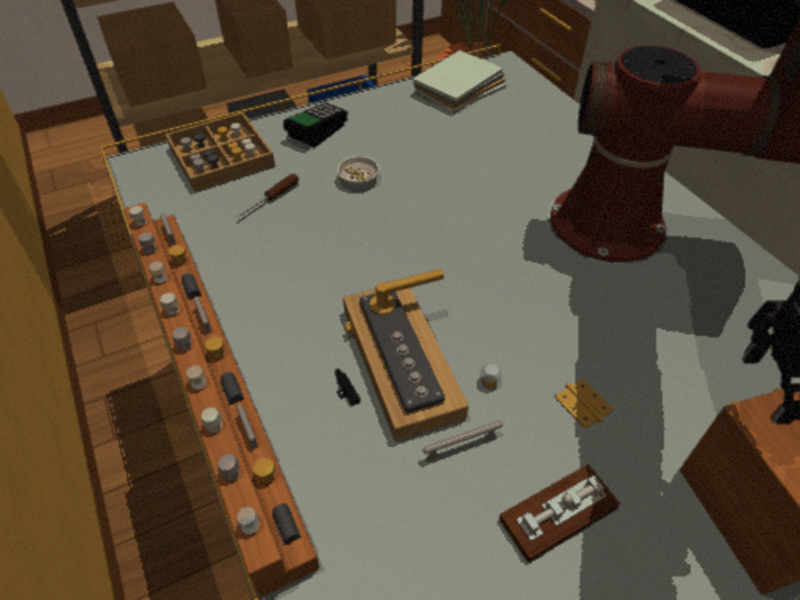

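The top view (800x600 scale) shows the lock with its buttons at (303,257) to (361,266), the spindle at about (400,268) and the lever end near (395,320). The knob is at (304,327), on the robot's side. The networks don't find the buttons, so I'll fit the lock pose from depth and bright spots.

```bash
cat > fit.py <<'E'
from h import *
from scipy.optimize import least_squares
def allworld(n,d):
    v,u=np.mgrid[:384,:512];return world(n,d,np.c_[u.ravel(),v.ravel()]).reshape(384,512,3)
def run():
  for n in ["top","scene"]:
    p,d=imaging.grab_frame(n);W=allworld(n,d)
    near=(np.hypot(W[...,0]-.565,W[...,1]-.13)<.19)
    door=near&(W[...,2]>.03)&(W[...,2]<.078)
    k,l,st,ce=cv2.connectedComponentsWithStats(door.astype(np.uint8));i=1+st[1:,4].argmax()
    face=(l==i)&(W[...,2]>.040)
    r=cv2.minAreaRect((W[face][:,:2]*1000).astype(np.float32));print(n,"door rect",r)
    g=cv2.cvtColor(p,cv2.COLOR_RGB2HSV).astype(int)
    plate=face&(g[...,2]<110)&(g[...,1]<90)&(W[...,2]>.055)
    print("plate",cv2.minAreaRect((W[plate][:,:2]*1000).astype(np.float32)), "z",np.median(W[plate][:,2]))
    hull=np.zeros((384,512),np.uint8);cv2.fillConvexPoly(hull,cv2.convexHull(np.argwhere(plate)[:,::-1].astype(np.int32)),1)
    b=(hull>0)&(g[...,2]>125)&(g[...,1]<70)
    k,l,st,ce=cv2.connectedComponentsWithStats(b.astype(np.uint8))
    for j in range(1,k):
        if st[j,4]>3:
            m=l==j;print(ce[j].round(1),st[j,4],np.r_[W[m][:,:2].mean(0),W[m][:,2].max()].round(4))
    x=[]
    lev=near&(W[...,2]>.095)&(W[...,2]<.12)&(g[...,1]>90)
    print("lever",lev.sum(),cv2.minAreaRect((W[lev][:,:2]*1000).astype(np.float32)))
    c=np.array(cv2.boundingRect(face.astype(np.uint8)));x0,y0,w,h=c
    cv2.imwrite(f"pics/{n}_crop.png",cv2.resize(p[y0-8:y0+h+8,x0-8:x0+w+8,::-1],None,fx=5,fy=5,interpolation=cv2.INTER_CUBIC)) 
    print("crop",x0-8,y0-8)
run()
E
python3 fit.py
```

```text
top door rect ((580.3775634765625, 127.39364624023438), (299.9525146484375, 130.9505157470703), 82.1782455444336)
plate ((584.3455200195312, 131.1661376953125), (253.1393280029297, 67.58500671386719), 82.18309783935547) z 0.062214191338921365
[192.1 164. ] 21 [0.5985 0.2379 0.0737]
[202.3 165.2] 26 [0.5946 0.206  0.073 ]
[211.8 166.3] 29 [0.5902 0.1765 0.0773]
[221.5 167.5] 29 [0.5863 0.1461 0.0736]
[230.7 169. ] 29 [0.5717 0.1146 1.2146]
lever 257 ((520.0704345703125, 44.654483795166016), (19.245342254638672, 126.0982894897461), 83.13248443603516)
crop 171 139
scene door rect ((579.2757568359375, 127.89604187011719), (302.1518249511719, 131.030029296875), 82.39473724365234)
plate ((585.94384765625, 131.6981201171875), (256.87554931640625, 68.8392105102539), 82.46672058105469) z 0.0635849235673761
[253.8 213.6] 5 [0.5819 0.1167 0.0736]
[257.9 222.1] 8 [0.5853 0.1474 0.073 ]
[261.5 230.6] 11 [0.5901 0.1768 0.0743]
[265.5 239.6] 11 [0.5943 0.207  0.075 ]
[269.6 248.9] 11 [0.5982 0.2367 0.0739]
lever 312 ((520.346923828125, 44.596527099609375), (22.905418395996094, 127.14771270751953), 83.11607360839844)
crop 212 176
```

The fits from both cameras agree: lock origin is about (0.580, 0.1276), with +y at 82.2°. B2 is at about (0.5948, 0.2063), B3 at (0.591, 0.1766) and B4 at (0.587, 0.147). I'll travel there at height with the gripper closed.

arm_command(
  increments=[
    [[-0.28, -0.097, 0], [0, 0, 0], 1],
    [[-0.28, -0.097, 0], [0, 0, 0], 1],
    [[-0.28, -0.097, 0], [0, 0, 0], 1],
    [[-0.28, -0.097, 0], [0, 0, 0], 1],
    [[-0.28, -0.097, 0], [0, 0, 0], 1],
    [[-0.28, -0.097, 0], [0, 0, 0], 1],
    [[-0.28, -0.097, 0], [0, 0, 0], 1],
    [[-0.28, -0.097, 0], [0, 0, 0], 1],
    [[-0.28, -0.097, 0], [0, 0, 0], 1],
    [[-0.28, -0.097, 0], [0, 0, 0], 1],
  ],
  newtons=30,
)

```text
time_s: 1.93
tool_pos: [0.4721, 0.3296, 0.2315]
tool_rot: [[-0.9, 0.436, 0.0], [0.436, 0.9, 0.0], [-0.0, 0.0, -1.0]]
force: [-0.1, 0.1, -0.4]
grip_width: 0.0001
grip_force: 0.0
```

arm_command(
  increments=[
    [[-0.28, -0.097, 0], [0, 0, 0], 1],
    [[-0.28, -0.097, 0], [0, 0, 0], 1],
    [[-0.28, -0.097, 0], [0, 0, 0], 1],
    [[-0.28, -0.097, 0], [0, 0, 0], 1],
    [[-0.28, -0.097, 0], [0, 0, 0], 1],
    [[-0.28, -0.097, 0], [0, 0, 0], 1],
    [[0, 0, 0], [0, 0, 1], 1],
    [[0, 0, 0], [0, 0, 1], 1],
    [[0, 0, 0], [0, 0, 1], 1],
    [[0, 0, 0], [0, 0, 1], 1],
  ],
)

```text
time_s: 2.77
tool_pos: [0.5972, 0.2049, 0.2312]
tool_rot: [[-0.655, 0.755, -0.0], [0.755, 0.655, 0.0], [0.0, -0.0, -1.0]]
force: [-0.4, 0.6, 0.5]
grip_width: 0.0002
grip_force: 0.0
```

arm_command(
  increments=[
    [[0, 0, 0], [0, 0, 1], 1],
    [[0, 0, 0], [0, 0, 1], 1],
    [[0, 0, 0], [0, 0, 1], 1],
    [[0, 0, 0], [0, 0, 1], 1],
    [[0, 0, 0], [0, 0, 1], 1],
    [[0, 0, 0], [0, 0, 1], 1],
    [[0, 0, 0], [0, 0, 1], 1],
    [[0, 0, 0], [0, 0, 1], 1],
    [[0, 0, 0], [0, 0, 0.57], 1],
    [[0, 0, 0], [0, 0, 0], 1],
  ],
)

```text
time_s: 3.6
tool_pos: [0.5971, 0.2052, 0.2313]
tool_rot: [[0.139, 0.99, 0.0], [0.99, -0.139, 0.0], [0.0, 0.0, -1.0]]
force: [0.4, 0.3, 0.2]
grip_width: -0.0001
grip_force: 0.0
```

```bash
cat > st.py <<'E'
from h import *
import sys
def rel(t):
    s=sense();R=np.array(s["tool_rot"]);d=np.array(t)-s["tool_pos"]
    print("t",round(s["time_s"],2),"pos",np.round(s["tool_pos"],4),"ang",np.degrees(np.arctan2(R[1,0],R[0,0])).round(2),"F",np.round(s["force"],1),"grip",s["grip_width"],"toolshift/100mm",(R.T@d*10).round(3))
if __name__=="__main__": rel([float(a) for a in sys.argv[1:4]])
E
python3 st.py .5948 .2063 .085; python3 -c "
from h import *;print(np.round(sense()['joint_pos'],1))"
```

```text
t 3.6 pos [0.5971 0.2052 0.2313] ang 82.0 F [0.4 0.3 0.2] grip -9.607723268292856e-05 toolshift/100mm [ 0.008 -0.024  1.463]
[  7.1  11.5  11.7  90.1   0.  105.1]
```

arm_command(
  increments=[
    [[0.008, -0.024, 0.3], [0, 0, 0], 1],
    [[0, 0, 0.3], [0, 0, 0], 1],
    [[0, 0, 0.3], [0, 0, 0], 1],
    [[0, 0, 0.3], [0, 0, 0], 1],
    [[0, 0, 0.25], [0, 0, 0], 1],
    [[0, 0, 0], [0, 0, 0], 1],
  ],
)

```text
time_s: 4.1
tool_pos: [0.5912, 0.2058, 0.0802]
tool_rot: [[0.134, 0.991, -0.008], [0.991, -0.134, -0.001], [-0.002, -0.008, -1.0]]
force: [-1.2, -0.7, -1.4]
grip_width: -0.0002
grip_force: 0.0
```

```bash
python3 - <<'E'
from h import *
p,d=imaging.grab_frame("scene");a=cv2.resize(p[165:275,200:320,::-1],(600,550),interpolation=cv2.INTER_CUBIC)
cv2.imwrite("pics/c1.png",a)
E
python3 st.py .5948 .2063 .073
```

```text
t 4.15 pos [0.5926 0.206  0.0836] ang 82.25 F [-0.6 -0.4 -0. ] grip 1.7898048790371703e-05 toolshift/100mm [0.006 0.022 0.106]
```

View pics/c1.png

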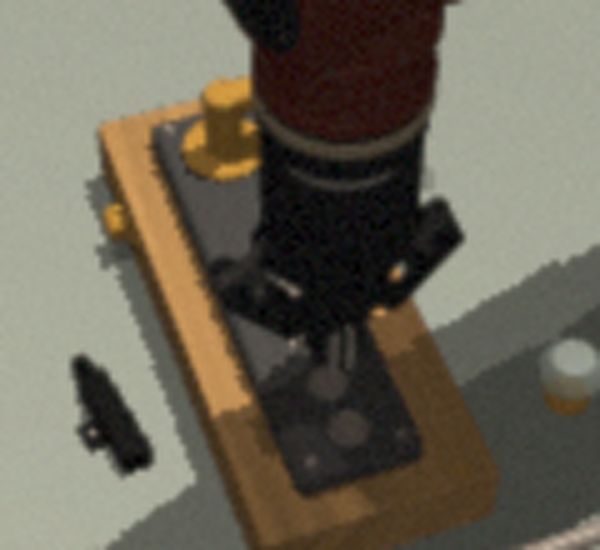

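The crop shows button 1 at (348,428), button 2 at (326,383), and a fingertip just above button 2 at about (340,360). I'll check that against the TCP projection.

arm_command(
  increments=[
    [[0.006, 0.01, 0], [0, 0, 0], 1],
    [[0, 0, 0], [0, 0, 0], 1],
    [[0, 0, 0], [0, 0, 0], 1],
  ],
)

```text
time_s: 4.4
tool_pos: [0.5974, 0.207, 0.0889]
tool_rot: [[0.136, 0.991, 0.004], [0.991, -0.136, 0.001], [0.001, 0.004, -1.0]]
force: [-0.2, 0.3, 0.8]
grip_width: 0.0001
grip_force: 0.0
```

```bash
python3 - <<'E'
from h import *
p,d=imaging.grab_frame("scene")
s=sense();R=np.array(s["tool_rot"]);t=np.array(s["tool_pos"])
c=imaging.calibration("scene");E=np.array(c["extrinsics"]);K=np.array(c["camera_matrix"])
def pr(X):
    q=K@(E[:3,:3]@X+E[:3,3]);return q[:2]/q[2]
a=cv2.resize(p[195:260,230:310,::-1],(800,650),interpolation=cv2.INTER_CUBIC)[:600]
for X,col in [(t,(0,0,255)),(np.array([.5948,.2063,.07]),(0,255,0)),(np.array([.5988,.236,.07]),(0,255,0))]:
    u=pr(X);print(u);cv2.circle(a,tuple(int(v) for v in (u-[230,195]+.5)*10),3,col,-1)
for sx in(-.011,.011):
  for sy in(-.0145,.0145):
    u=pr(t+R@[sx,sy,0]);cv2.circle(a,tuple(int(v) for v in (u-[230,195]+.5)*10),3,(255,0,255),-1)
cv2.imwrite("pics/c2.png",a)
E
python3 st.py .5948 .2063 .073
```

```text
[264.61835701 236.37552133]
[265.13739585 239.98349859]
[269.26904649 249.21454365]
t 4.45 pos [0.5972 0.207  0.0885] ang 82.17 F [ 0.1 -1.1 -0.3] grip 0.00026358483599892425 toolshift/100mm [-0.01  -0.023  0.155]
```

View pics/c2.png

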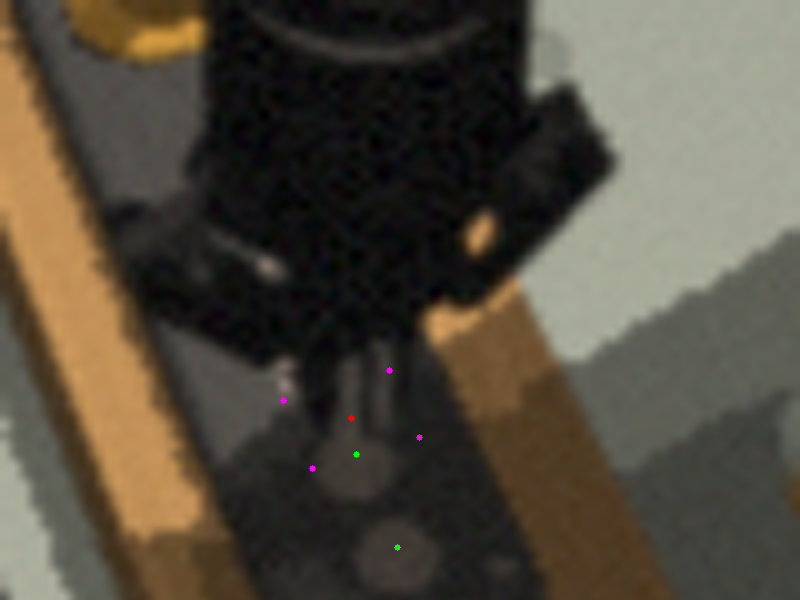

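The projection agrees with the picture to within 1–2 mm. Now I'll descend slowly on button 2.

arm_command(
  increments=[
    [[0, -0.015, 0.02], [0, 0, 0], 1],
    [[0, 0, 0.03], [0, 0, 0], 1],
    [[0, 0, 0.03], [0, 0, 0], 1],
    [[0, 0, 0.03], [0, 0, 0], 1],
    [[0, 0, 0], [0, 0, 0], 1],
    [[0, 0, 0], [0, 0, 0], 1],
    [[0, 0, 0], [0, 0, 0], 1],
  ],
)

```text
time_s: 5.03
tool_pos: [0.5943, 0.207, 0.0753]
tool_rot: [[0.137, 0.991, -0.0], [0.991, -0.137, 0.0], [0.0, -0.0, -1.0]]
force: [0.1, 1.0, 0.3]
grip_width: -0.0001
grip_force: 0.0
```

```bash
python3 st.py .595 .2065 .063
```

```text
t 5.03 pos [0.5943 0.207  0.0753] ang 82.15 F [0.1 1.  0.3] grip -9.492572715227519e-05 toolshift/100mm [-0.004  0.007  0.123]
```

arm_command(
  increments=[
    [[0, 0, 0.03], [0, 0, 0], 1],
    [[0, 0, 0.03], [0, 0, 0], 1],
    [[0, 0, 0.02], [0, 0, 0], 1],
    [[0, 0, 0.02], [0, 0, 0], 1],
    [[0, 0, 0.02], [0, 0, 0], 1],
    [[0, 0, 0], [0, 0, 0], 1],
    [[0, 0, 0], [0, 0, 0], 1],
    [[0, 0, 0], [0, 0, 0], 1],
  ],
)

```text
time_s: 5.7
tool_pos: [0.5947, 0.207, 0.064]
tool_rot: [[0.137, 0.991, 0.001], [0.991, -0.137, 0.0], [0.0, 0.001, -1.0]]
force: [-0.7, -0.2, 5.7]
grip_width: 0.0001
grip_force: 3.2
```

arm_command(
  increments=[
    [[0, 0, 0.015], [0, 0, 0], 1],
    [[0, 0, 0], [0, 0, 0], 1],
    [[0, 0, 0], [0, 0, 0], 1],
    [[0, 0, 0], [0, 0, 0], 1],
  ],
)

```text
time_s: 6.03
tool_pos: [0.5948, 0.2071, 0.0638]
tool_rot: [[0.136, 0.991, 0.002], [0.991, -0.136, 0.0], [0.0, 0.002, -1.0]]
force: [-5.7, -0.2, 16.7]
grip_width: 0.0003
grip_force: 8.0
```

Button 2 is at its stop: z stays at 63.8 mm while the force rises. Next I'll lift and move 60 mm toward button 4.

arm_command(
  increments=[
    [[0, 0, -0.06], [0, 0, 0], 1],
    [[0, 0, -0.09], [0, 0, 0], 1],
    [[0, 0, -0.09], [0, 0, 0], 1],
    [[-0.1, 0, 0], [0, 0, 0], 1],
    [[-0.2, 0, 0], [0, 0, 0], 1],
    [[-0.2, 0, 0], [0, 0, 0], 1],
    [[-0.1, 0, 0], [0, 0, 0], 1],
    [[0, 0, 0], [0, 0, 0], 1],
    [[0, 0, 0], [0, 0, 0], 1],
    [[0, 0, 0], [0, 0, 0], 1],
  ],
)

```text
time_s: 6.87
tool_pos: [0.5863, 0.148, 0.0858]
tool_rot: [[0.137, 0.991, 0.0], [0.991, -0.137, 0.0], [0.0, 0.0, -1.0]]
force: [-0.8, 0.6, 0.5]
grip_width: 0.0
grip_force: 0.0
```

```bash
python3 st.py .5868 .147 .062
python3 - <<'E'
from h import *
p,d=imaging.grab_frame("scene")
a=cv2.resize(p[195:260,230:310,::-1],(800,650),interpolation=cv2.INTER_CUBIC)[:600]
cv2.imwrite("pics/c3.png",a)
E
```

```text
t 6.87 pos [0.5863 0.148  0.0858] ang 82.15 F [-0.8  0.6  0.5] grip 2.6424817741696118e-05 toolshift/100mm [-0.009  0.007  0.238]
```

View pics/c3.png

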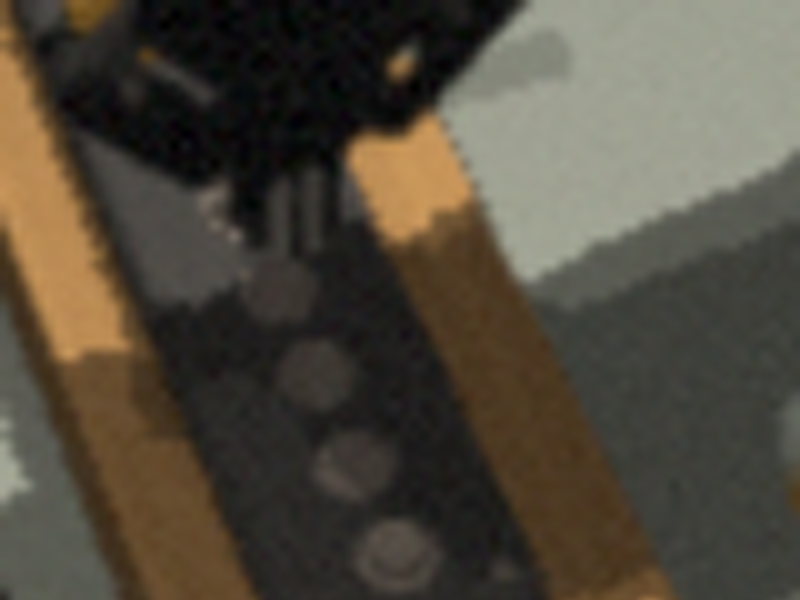

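The crop shows buttons 1–4 at (398,553), (355,465), (317,373) and (280,290), with the fingertip over button 4. I'll press it.

arm_command(
  increments=[
    [[-0.009, 0.005, 0.03], [0, 0, 0], 1],
    [[0, 0, 0.04], [0, 0, 0], 1],
    [[0, 0, 0.04], [0, 0, 0], 1],
    [[0, 0, 0.03], [0, 0, 0], 1],
    [[0, 0, 0.03], [0, 0, 0], 1],
    [[0, 0, 0.03], [0, 0, 0], 1],
    [[0, 0, 0.02], [0, 0, 0], 1],
    [[0, 0, 0.02], [0, 0, 0], 1],
    [[0, 0, 0], [0, 0, 0], 1],
    [[0, 0, 0], [0, 0, 0], 1],
  ],
)

```text
time_s: 7.75
tool_pos: [0.5865, 0.1469, 0.0638]
tool_rot: [[0.136, 0.991, 0.0], [0.991, -0.136, 0.0], [0.0, 0.0, -1.0]]
force: [-9.7, 0.2, 18.8]
grip_width: -0.0001
grip_force: 9.1
```

arm_command(
  increments=[
    [[0, 0, 0], [0, 0, 0], 1],
    [[0, 0, 0], [0, 0, 0], 1],
  ],
)

```text
time_s: 7.92
tool_pos: [0.5865, 0.1468, 0.0638]
tool_rot: [[0.136, 0.991, 0.001], [0.991, -0.136, 0.0], [0.0, 0.0, -1.0]]
force: [-10.7, 0.8, 18.7]
grip_width: 0.0001
grip_force: 9.1
```

Button 4 is at its stop. I'll lift, move +30 mm to button 3 and press it.

arm_command(
  increments=[
    [[0, 0, -0.06], [0, 0, 0], 1],
    [[0, 0, -0.09], [0, 0, 0], 1],
    [[0, 0, -0.09], [0, 0, 0], 1],
    [[0.1, 0, 0], [0, 0, 0], 1],
    [[0.1, 0, 0], [0, 0, 0], 1],
    [[0.1, 0, 0], [0, 0, 0], 1],
    [[0, 0, 0], [0, 0, 0], 1],
    [[0, 0, 0], [0, 0, 0], 1],
    [[0, 0, 0], [0, 0, 0], 1],
  ],
)

```text
time_s: 8.67
tool_pos: [0.5903, 0.1765, 0.0852]
tool_rot: [[0.136, 0.991, -0.001], [0.991, -0.136, -0.0], [-0.0, -0.001, -1.0]]
force: [0.1, -0.6, 0.1]
grip_width: 0.0001
grip_force: 0.0
```

```bash
python3 st.py .5908 .1767 .062
```

```text
t 8.67 pos [0.5903 0.1765 0.0852] ang 82.19 F [ 0.1 -0.6  0.1] grip 9.06838364294935e-05 toolshift/100mm [0.002 0.005 0.232]
```

arm_command(
  increments=[
    [[0, 0.003, 0.03], [0, 0, 0], 1],
    [[0, 0, 0.04], [0, 0, 0], 1],
    [[0, 0, 0.04], [0, 0, 0], 1],
    [[0, 0, 0.03], [0, 0, 0], 1],
    [[0, 0, 0.03], [0, 0, 0], 1],
    [[0, 0, 0.03], [0, 0, 0], 1],
    [[0, 0, 0.02], [0, 0, 0], 1],
    [[0, 0, 0.015], [0, 0, 0], 1],
    [[0, 0, 0], [0, 0, 0], 1],
    [[0, 0, 0], [0, 0, 0], 1],
  ],
)

```text
time_s: 9.5
tool_pos: [0.5909, 0.1761, 0.0639]
tool_rot: [[0.137, 0.991, 0.0], [0.991, -0.137, -0.0], [-0.0, 0.0, -1.0]]
force: [-7.8, -2.9, 15.1]
grip_width: 0.0002
grip_force: 7.2
```

arm_command(
  increments=[
    [[0, 0, 0], [0, 0, 0], 1],
    [[0, 0, 0], [0, 0, 0], 1],
  ],
)

```text
time_s: 9.67
tool_pos: [0.5909, 0.1761, 0.0639]
tool_rot: [[0.137, 0.991, 0.0], [0.991, -0.137, -0.001], [-0.0, 0.0, -1.0]]
force: [-9.0, -2.6, 14.5]
grip_width: -0.0004
grip_force: 7.2
```

```bash
python3 - <<'E'
from st import rel
import numpy as np
a=np.radians(82.2);u=np.array([np.cos(a),np.sin(a)]);v=np.array([u[1],-u[0]]);o=np.array([.580,.1275])
sp=o+.005*v-.09*u;print("spindle",sp)
for th in [0,.4,.8]:
    d=-v*np.cos(th)-u*np.sin(th); n=v*np.sin(th)-u*np.cos(th)
    off=.009+.011+(.03 if th==0 else 0)
    p=sp+.092*d-off*n; print(th,p); rel([*p,.092])
E
```

```text
spindle [0.57273934 0.03765412]
0 [0.48837631 0.09967734]
t 9.67 pos [0.5909 0.1761 0.0639] ang 82.15 F [-9.  -2.6 14.5] grip -0.00042885921413315134 toolshift/100mm [-0.897 -0.911 -0.281]
0.4 [0.47870726 0.0329671 ]
t 9.67 pos [0.5909 0.1761 0.0639] ang 82.15 F [-9.  -2.6 14.5] grip -0.00042885921413315134 toolshift/100mm [-1.571 -0.915 -0.281]
0.8 [ 0.48795527 -0.00328073]
t 9.67 pos [0.5909 0.1761 0.0639] ang 82.15 F [-9.  -2.6 14.5] grip -0.00042885921413315134 toolshift/100mm [-1.917 -0.774 -0.281]
```

Button 3 is in. Next I'll lift and move over the pre-push point, 30 mm on the button side of the lever.

arm_command(
  increments=[
    [[0, 0, -0.2], [0, 0, 0], 1],
    [[0, 0, -0.3], [0, 0, 0], 1],
    [[0, 0, -0.3], [0, 0, 0], 1],
    [[-0.1, -0.2, 0], [0, 0, 0], 1],
    [[-0.2, -0.2, 0], [0, 0, 0], 1],
    [[-0.2, -0.2, 0], [0, 0, 0], 1],
    [[-0.2, -0.2, 0], [0, 0, 0], 1],
    [[-0.2, -0.1, 0], [0, 0, 0], 1],
    [[0, 0, 0], [0, 0, 0], 1],
    [[0, 0, 0], [0, 0, 0], 1],
  ],
)

```text
time_s: 10.5
tool_pos: [0.4895, 0.0989, 0.1425]
tool_rot: [[0.138, 0.99, 0.001], [0.99, -0.138, 0.0], [0.0, 0.001, -1.0]]
force: [-0.1, 0.5, -0.4]
grip_width: 0.0003
grip_force: 0.0
```

arm_command(
  increments=[
    [[0, 0, 0.1], [0, 0, 0], 1],
    [[0, 0, 0.2], [0, 0, 0], 1],
    [[0, 0, 0.1], [0, 0, 0], 1],
    [[0, 0, 0.1], [0, 0, 0], 1],
    [[0, 0, 0], [0, 0, 0], 1],
    [[0, 0, 0], [0, 0, 0], 1],
    [[0, 0, 0], [0, 0, 0], 1],
  ],
)

```text
time_s: 11.08
tool_pos: [0.4899, 0.0996, 0.0928]
tool_rot: [[0.136, 0.991, 0.001], [0.991, -0.136, 0.0], [0.0, 0.001, -1.0]]
force: [0.4, 0.2, 0.5]
grip_width: 0.0004
grip_force: 0.0
```

```bash
python3 st.py .4787 .033 .092
python3 - <<'E'
from h import *
for n,b in (("scene",(165,275,200,320)),("top",(140,230,165,285))):
    p,d=imaging.grab_frame(n);y0,y1,x0,x1=b
    cv2.imwrite(f"pics/l_{n}.png",cv2.resize(p[y0:y1,x0:x1,::-1],None,fx=6,fy=5.4,interpolation=cv2.INTER_CUBIC))
E
```

```text
t 11.08 pos [0.4899 0.0996 0.0928] ang 82.17 F [0.4 0.2 0.5] grip 0.000412283321082724 toolshift/100mm [-0.675 -0.02   0.008]
```

View pics/l_scene.png

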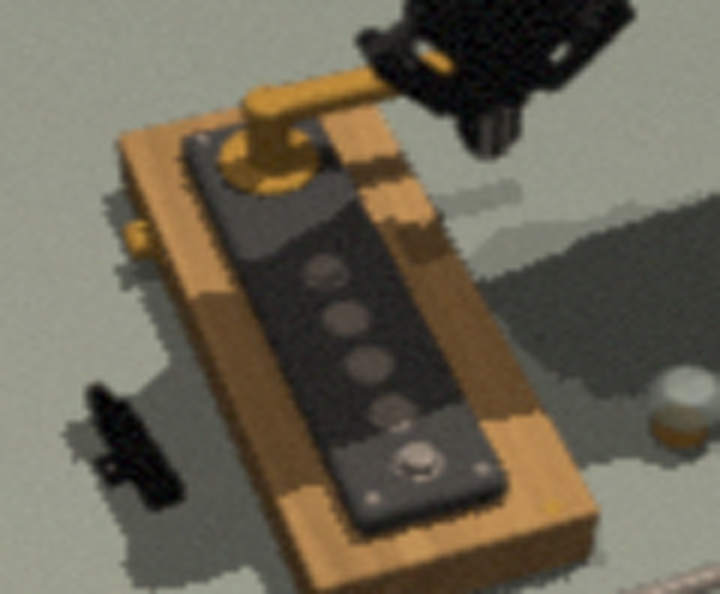

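The fingers are clear on the button side of the lever. I'll approach along -x to contact, then sweep around the spindle, turning with the lever.

arm_command(
  increments=[
    [[-0.1, -0.02, 0], [0, 0, 0], 1],
    [[-0.1, 0, 0], [0, 0, 0], 1],
    [[-0.08, 0, 0], [0, 0, 0], 1],
    [[0, 0, 0], [0, 0, 0], 1],
    [[-0.046, -0.01, 0], [0, 0, -0.5], 1],
    [[-0.046, -0.01, 0], [0, 0, -0.5], 1],
    [[-0.046, -0.01, 0], [0, 0, -0.5], 1],
    [[-0.046, -0.01, 0], [0, 0, -0.5], 1],
    [[0, 0, 0], [0, 0, 0], 1],
    [[0, 0, 0], [0, 0, 0], 1],
  ],
)

```text
time_s: 12.02
tool_pos: [0.4789, 0.0538, 0.0925]
tool_rot: [[-0.061, 0.998, 0.001], [0.998, 0.061, 0.001], [0.001, 0.001, -1.0]]
force: [2.1, 2.7, 1.2]
grip_width: -0.0002
grip_force: 1.3
```

arm_command(
  increments=[
    [[-0.046, -0.01, 0], [0, 0, -0.5], 1],
    [[-0.046, -0.01, 0], [0, 0, -0.5], 1],
    [[-0.046, -0.01, 0], [0, 0, -0.5], 1],
    [[-0.046, -0.01, 0], [0, 0, -0.5], 1],
    [[-0.046, -0.01, 0], [0, 0, -0.5], 1],
    [[-0.046, -0.01, 0], [0, 0, -0.5], 1],
    [[-0.046, -0.01, 0], [0, 0, -0.5], 1],
    [[-0.046, -0.01, 0], [0, 0, -0.5], 1],
    [[0, 0, 0], [0, 0, 0], 1],
    [[0, 0, 0], [0, 0, 0], 1],
  ],
)

```text
time_s: 12.85
tool_pos: [0.4795, 0.0169, 0.0923]
tool_rot: [[-0.444, 0.896, 0.0], [0.896, 0.444, 0.001], [0.001, 0.001, -1.0]]
force: [0.9, 4.7, 0.5]
grip_width: 0.0001
grip_force: 2.0
```

```bash
python3 st.py .488 -.0033 .092
```

```text
t 12.85 pos [0.4795 0.0169 0.0923] ang 116.37 F [0.9 4.7 0.5] grip 0.00010816445652073918 toolshift/100mm [-0.219 -0.014  0.003]
```

arm_command(
  increments=[
    [[-0.046, -0.01, 0], [0, 0, -0.5], 1],
    [[-0.046, -0.01, 0], [0, 0, -0.5], 1],
    [[-0.046, -0.01, 0], [0, 0, -0.5], 1],
    [[-0.046, -0.01, 0], [0, 0, -0.5], 1],
    [[-0.03, 0, 0], [0, 0, 0], 1],
    [[0, 0, 0], [0, 0, 0], 1],
    [[0, 0, 0], [0, 0, 0], 1],
    [[0, 0, 0], [0, 0, 0], 1],
  ],
)

```text
time_s: 13.52
tool_pos: [0.4867, -0.0029, 0.0922]
tool_rot: [[-0.613, 0.79, -0.001], [0.79, 0.613, 0.001], [0.002, -0.0, -1.0]]
force: [-2.5, 5.4, 3.5]
grip_width: 0.0
grip_force: 2.7
```

```bash
python3 st.py .488 -.0033 .092
```

```text
t 13.52 pos [ 0.4867 -0.0029  0.0922] ang 127.83 F [-2.5  5.4  3.5] grip 2.133271275691767e-05 toolshift/100mm [-0.011  0.008  0.002]
```

Almost at the stop, so I'll push a little further and check the force.

arm_command(
  increments=[
    [[-0.02, 0, 0], [0, 0, 0], 1],
    [[-0.02, 0, 0], [0, 0, 0], 1],
    [[0, 0, 0], [0, 0, 0], 1],
    [[0, 0, 0], [0, 0, 0], 1],
    [[0, 0, 0], [0, 0, 0], 1],
  ],
)

```text
time_s: 13.93
tool_pos: [0.4869, -0.0034, 0.0921]
tool_rot: [[-0.615, 0.789, -0.005], [0.789, 0.615, 0.006], [0.008, -0.001, -1.0]]
force: [-14.3, 18.2, 14.2]
grip_width: 0.0003
grip_force: 11.8
```

```bash
python3 st.py .488 -.0033 .092; python3 - <<'E'
from h import *
p,d=imaging.grab_frame("scene")
cv2.imwrite("pics/f.png",cv2.resize(p[165:275,200:320,::-1],None,fx=6,fy=5.4,interpolation=cv2.INTER_CUBIC))
E
```

```text
t 13.93 pos [ 0.4869 -0.0034  0.0921] ang 127.93 F [-14.3  18.2  14.2] grip 0.0002864384296935293 toolshift/100mm [-0.006  0.009  0.001]
```

View pics/f.png

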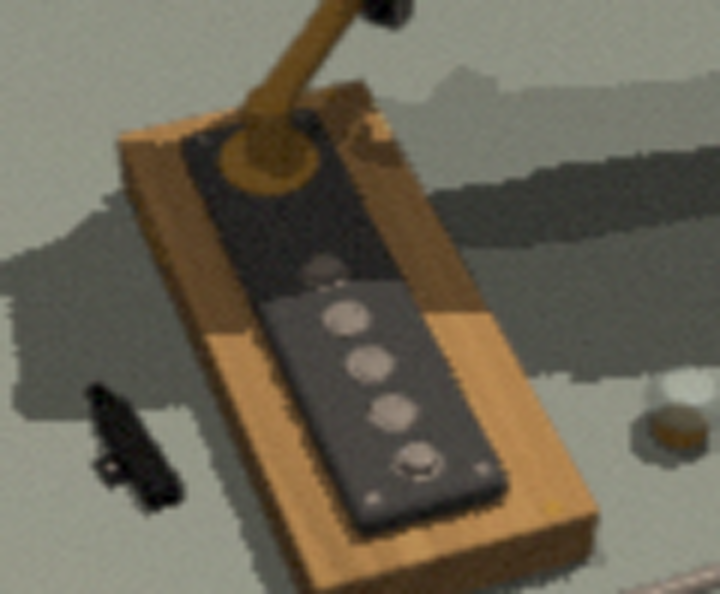

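The lever is at its stop: about 23 N in the plane, and the TCP no longer moves. The bolt no longer shows at the door edge. The middle three buttons, at (346,318), (369,363) and (392,411), are in; the end ones, at (322,270) and (417,460), stand proud. Handing in.

```bash
python3 -c "
from plant import arm;print(arm.hand_in())"
```

```text
the job is handed in; nothing more can be done
None
```

I pressed buttons 2, 4 and 3 fully in, in that order, then pushed the lever to its stop with the bolt drawn in, and handed the job in still holding it there; no verdict was returned.

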